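# Check the brake gap of a wire-spool stand with a taper gauge

### The job

Take the spool of copper wire off the spindle of the brake stand and stand it upright on the bench, clear of the stand. Then take the taper gauge by its wooden handle, lay its blade flat on the stand's ledge and slide it tip first into the gap under the sprung plate until it drags snugly between the two plates, but do not drive it on so hard that it jacks the plate well up. Finish while still gripping the gauge there and holding it still at that depth; leave the other things on the bench alone.

Things in the scene. Friction and masses are not known exactly. Their poses are not given: they have to be found in the camera images.
- stand: Brake stand, fixed to the bench: grey block 150 long (x -95 to +55 mm) x 100 wide (y), top face 30 mm above the bench = the lower plate. Origin on the bench below the spindle axis; x is the way the gauge is slid in. The sprung plate covers x -45 to +55, leaving x -95 to -45 bare as a ledge. Two spring pins at the back corners (x +48, y +-34) reach 76 mm above the bench.
- spindle_top (a point): Top of the spindle, an upright 14 mm steel pin standing 60 mm out of the sprung plate, about 102 mm above the bench. The sprung plate: aluminium, level, 100 (x -45 to +55 in the stand's frame) x 90 x 8 mm thick, over the block with a gap of 3.2 to 4.8 mm that differs each time; the blade drags where its thickness equals the gap.
- mouth (a point): Point on the lower plate (30 mm above the bench) exactly below the middle of the sprung plate's front edge, where the gap begins; axes as the stand's: x into the gap, z up.
- brake_plate (a joint): Lift of the sprung plate off its stop, m (0 at rest, up to 0.004). Springs and its weight hold it down with about 9 N, rising 1.2 N per mm of lift. A snug gauge just begins to lift it; the drag along the blade then builds from 0 to about 10 N within some 10 mm of travel (add friction if the gauge is also pressed down).
- spool_center (a point): Centre (half-way up, on the axis) of the spool of copper wire: black flanges 60 mm across, copper winding 55 mm across, 46 mm tall, bore 22 mm, about 0.35 kg; z along its axis. It starts on the spindle, resting on the sprung plate, the spindle standing out about 14 mm above it.
- gauge_handle (a point): Centre of the taper gauge's wooden handle, 56 long (x) x 16 wide (y) x 34 mm tall (z), standing on its flat underside; x points to the tip. The steel blade sticks out 90 mm ahead of the handle, 16 mm wide, underside flush with the handle's; 6.5 mm thick at the handle, tapering evenly to 2 mm at the tip. About 0.12 kg in all.
- gauge_tip (a point): Middle of the blade's tip edge at its flat underside, 118 mm ahead (x) of the handle centre and 17 mm below it; axes as the handle's.
- tin: Bystander: tin 72 mm across, 90 tall, origin under its centre.
- offcut: Bystander: wooden offcut 60 x 110 x 40 mm, origin under its centre.
- jar: Bystander: jar 60 mm across, 80 tall, origin under its centre.
- screwdriver: Bystander: screwdriver lying on the bench along its x, handle to -x.

How it is judged:
By the outcome, as a careful person would: the job done as asked, in the order asked, and still so for the second after the job is handed in, while the arm keeps its last pose, push and grip.
It also fails if it takes over 64 s, if anything falls off the work surface, if the arm or the gripper's body presses on something with over 40 N, if the wrist force passes 120 N, or if a joint passes its speed limit or range.

### The arm

A 6-joint arm with a two-finger parallel gripper is mounted at the origin on the work surface. World frame = base frame: x ahead of the robot, y to its left, z up, the work surface at z = 0. Lengths are in m, angles in degrees, forces in N, time in s.
With the tool pointing down it reaches from about 0.25 to 0.725 m from the base axis. Payload 9.7 kg.
Tool frame: the origin (TCP) lies at the very end of the fingers, on their centre line; the grasp point (between the pads) lies grasp_offset behind it (grasp_offset is the distance from the TCP to the grasp point, in m); z points along the fingers, y is the line along which they close (so a half turn about z gives the same grasp; the last joint's range is limited). The gripper opens to 85 mm and grips with 20 to 120 N. Pads are 22 mm wide; open, the fingers measure 114 mm over their backs; the gripper's body (76 mm by 85 mm) begins 54 mm behind the grasp point. The pads swing forward as they close: fully open they stand 13 mm farther back than shut.
Start: joints at [69.844, 4.979, 10.078, 95.1, 0, 90], TCP at [0.19, 0.516, 0.231] pointing down, gripper open.
Joint ranges: [-179.16, 179.16], [-48.56, 103.87], [-65.8, 70.77], [-126.05, 130.52], [-82.76, 87.17], [-180, 180]. Speed limits (degrees/s): [127.2, 127.2, 147.25, 180, 180, 180].

### API

Orientations are given as [roll, pitch, yaw] about the fixed x, y, z axes, in that order (R = Rz(yaw) Ry(pitch) Rx(roll)).
In Python, from workcell import get_obs, camera, calibration, job_done, recognise, cut_out, mark_of, grasp_offset gives the robot as it stands.
- The arm moves only by the tool servo_tool, never from a script. Its argument "moves" is a list of rows, each a list of 3 entries, a list of its own where there are three numbers: the turn, a rotation vector about the tool's x, y, z in degrees, then the shift along the tool's x, y, z in m, then the opening in per cent of the stroke, from 0 (shut) to 100 (fully open). In form: [[[ax, ay, az], [x, y, z], claw], ...]. A call has 1 to 12 rows; each row shifts and turns the commanded pose from where the row before left it, along the tool's axes as they then stand; what a row does not reach is not made up. A row lasts 1/10 s, in which the tool goes at most 50 mm and 8.59 degrees, less where a joint would pass 70% of its speed; a pose out of reach is approached as far as the arm can. A call is refused whole if a number of a shift passes 0.05 or a number of a turn 8.59, either way. A call with a gripper value outside its range is refused whole. The fingers move at their own pace and stop on an object; "force" is the grip in N (left out, the last holds). Time passes only in rows, so rows that do not move let the fingers close. It gives the time, the measured TCP pose, the force, the opening and the grip force at its end, in the units of the state.
- get_obs(): the state, without advancing time (a new reading comes with each control period).
- camera(name): name is "side" or "top"; returns (picture, depth): 384x512x3 uint8, red, green, blue; 384x512 float32, m along the optical axis (not along the pixel's ray), 0 where there is no reading.
- calibration(name): a dict with "camera_matrix" (3x3 intrinsics, pixels), "dist" ([k1, k2, p1, p2, k3] as OpenCV has them; the pictures are not rectified), "R" (3x3) and "t" (3): a world point X has camera coordinates R X + t. Camera axes: x right, y down, z forward; pixel columns grow to the right and rows downward; lengths in m; the calibration is good to about 2 mm. A picture is of the moment at which its call begins. calibration takes no time and is no camera call.
- job_done(): hands the job in; it is judged then, once.
Trained networks look in the newest picture that a camera, given by its name, has taken for a name from the list of things; names that differ only in an ending like _2 or _b are one class to them, and where a whole thing is asked for, a point or a joint stands for the part that bears it (a point fixed in the world has none). Each returns a list of dicts, best first, with "score" (0 to 1); they miss things now and then, are a little off and sometimes report something else, mostly with a low value. They report only what shows in the picture. A call takes as long as a camera call.
- recognise(name, camera): "xyz" ([x, y, z] in m, in the coordinates of the camera as it stood for that picture, good to about 4 mm: the middle of the surface that is visible of it).
- cut_out(name, camera): "mask" (384x512 bool, what is visible of it).
- mark_of(name, camera): "xyz" ([x, y, z] in m, in the coordinates of the camera as it stood for that picture, good to about 4 mm: a listed point, or the origin of a listed thing).
The state is a dict: "time": time; "q": joint angles; "qd": joint speeds; "joint_efforts": joint torques, N m; "ee_pos": TCP position; "tcp_rot": TCP orientation; "wrist_force": force on the tool from outside, world axes, zero at the start; "torque": the same for the moment, N m; "opening": finger opening in m; "grasp_force": force on a finger pad.
Only numpy, scipy, OpenCV 4.12 (cv2) and the standard library are available. Lean on these libraries where they do the work, as an engineer would, in place of code of your own. Each camera call takes 0.05 s, during which the arm holds its last target. There are 200 camera calls.

## Working session

There is one attempt and no reset: what is moved stays moved. The work goes in short steps, Python scripts to look and compute and a tool call to move; the robot and the scene stay as the last step left them, time stands still between calls to the robot, and variables do not carry over. Pictures are saved under pics/ and viewed, at most 10 in all, crops included, and the job is handed in when it is done.

Besides the shell and the picture viewer there is one more tool, called after "Request:" as name(argument=value, ...) on one line, values as JSON. servo_tool: Moves the arm, as the interface text tells. Its arguments: {"type":"object","properties":{"moves":{"type":"array"},"force":{"type":"number"}},"required":["moves"]}

```bash
mkdir -p pics; cat > h.py <<'E'
import numpy as np,cv2
from workcell import *
def w(c,p):
    k=calibration(c);return np.array(k["R"]).T@(np.array(p)-np.array(k["t"]))
def cloud(c,d,m):
    k=calibration(c);v,u=np.nonzero(m&(d>0));z=d[v,u]
    n=cv2.undistortPoints(np.c_[u,v].astype(float)[:,None],np.array(k["camera_matrix"]),np.array(k["dist"]))[:,0]
    return (np.c_[n*z[:,None],z]-np.array(k["t"]))@np.array(k["R"])
E
python3 - <<'E'
from h import *
o=get_obs();print({k:np.round(o[k],3) for k in o},grasp_offset)
ims=[]
for c in["top","side"]:
    p,d=camera(c);cv2.imwrite(f"pics/{c}0.png",p[...,::-1])
    for n in["spool_center","spindle_top","mouth","gauge_handle","gauge_tip","stand","tin","offcut","jar","screwdriver"]:
        r=mark_of(n,c);print(c,n,[(np.round(w(c,x["xyz"]),3).tolist(),round(x["score"],2)) for x in r[:2]])
    for n in["spool_center","gauge_handle","brake_plate","stand"]:
        r=cut_out(n,c)
        if r:
            P=cloud(c,d,r[0]["mask"]);np.save(f"{c}_{n}.npy",P);print(n,len(P),np.percentile(P,[2,50,98],axis=0).round(3).tolist())
print(get_obs()["time"])
E
```

```text
{'time': np.float64(0.0), 'q': array([6.9842e+01, 5.0110e+00, 1.0033e+01, 9.5100e+01, 1.0000e-03,
       8.9999e+01]), 'qd': array([-0.016,  0.032,  0.072, -0.003,  0.104,  0.025]), 'joint_efforts': array([ 4.0000e-03, -5.2039e+01,  4.6480e+01,  1.7000e-02,  0.0000e+00,
       -0.0000e+00]), 'ee_pos': array([0.189, 0.516, 0.231]), 'tcp_rot': array([-1.79923e+02, -1.00000e-03,  1.59843e+02]), 'wrist_force': array([0.07 , 0.155, 0.793]), 'torque': array([0.021, 0.02 , 0.015]), 'grasp_force': np.float64(0.0), 'opening': np.float64(0.086)} 0.0187
top spool_center [([0.589, 0.124, 0.064], 0.75)]
top spindle_top [([0.588, 0.125, 0.1], 0.75)]
top mouth [([0.598, 0.077, 0.028], 0.72)]
top gauge_handle [([0.557, -0.202, 0.015], 0.9)]
top gauge_tip []
top stand [([0.589, 0.121, -0.001], 0.7)]
top tin [([0.727, 0.234, -0.004], 0.83), ([0.557, -0.203, 0.015], 0.53)]
top offcut [([0.758, 0.008, -0.003], 0.68)]
top jar [([0.746, -0.17, -0.005], 0.64)]
top screwdriver [([0.524, -0.472, -0.005], 0.86)]
spool_center 498 [[0.561, 0.097, 0.044], [0.587, 0.121, 0.087], [0.616, 0.152, 0.091]]
gauge_handl
[... 351 characters left out ...]
outh [([0.602, 0.081, 0.034], 0.94)]
side gauge_handle [([0.558, -0.205, 0.017], 0.65)]
side gauge_tip [([0.557, -0.085, -0.003], 0.67)]
side stand [([0.588, 0.124, 0.001], 0.94)]
side tin [([0.725, 0.233, -0.002], 0.7)]
side offcut [([0.759, 0.006, 0.003], 0.77)]
side jar [([0.748, -0.172, 0.001], 0.69)]
side screwdriver [([0.522, -0.469, 0.004], 0.58)]
spool_center 371 [[0.561, 0.094, 0.043], [0.587, 0.106, 0.075], [0.617, 0.146, 0.091]]
gauge_handle 275 [[0.546, -0.234, -0.0], [0.556, -0.199, 0.017], [0.566, -0.094, 0.038]]
brake_plate 335 [[0.542, 0.071, 0.037], [0.584, 0.106, 0.043], [0.638, 0.162, 0.1]]
stand 1054 [[0.539, 0.023, 0.01], [0.593, 0.073, 0.033], [0.657, 0.161, 0.091]]
1.5
```

View pics/top0.png

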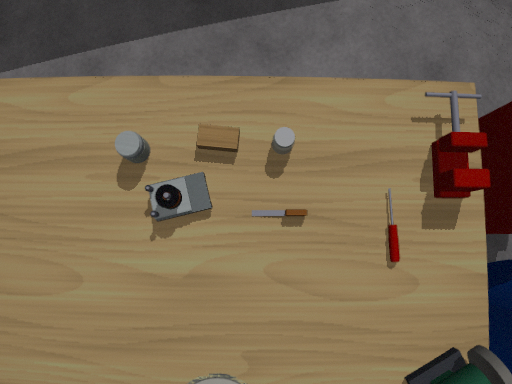

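View pics/side0.png

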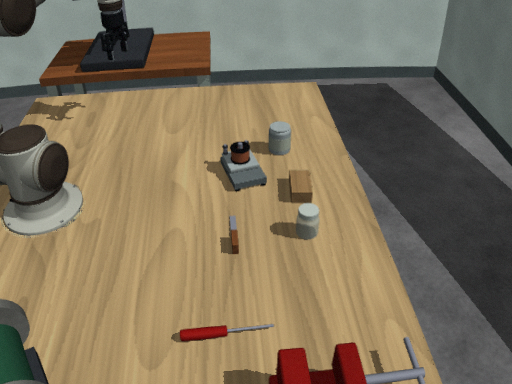

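The top view shows the spool on the stand at about (168,197), the ledge facing right (world -y), and the gauge at (250–307,212) with its tip towards the stand. The side view agrees. Next I'll refine the yaws.

```bash
python3 - <<'E'
from h import *
p,d=camera("top")
m=cut_out("stand","top")[0]["mask"].copy()
for n in["brake_plate","spool_center"]:
    r=cut_out(n,"top")
    if r: m|=r[0]["mask"]
for nm,P in[("top",cloud("top",d,m))]:
    for lo,hi in[(.024,.048)]:
        Q=P[(P[:,2]>lo)&(P[:,2]<hi)];print(nm,len(Q),cv2.minAreaRect(np.float32(Q[:,:2]*1000)))
L=P[(P[:,2]>.026)&(P[:,2]<.034)];print("ledge",cv2.minAreaRect(np.float32(L[:,:2]*1000)),L.mean(0).round(4))
L=P[(P[:,2]>.036)&(P[:,2]<.046)];print("plate",cv2.minAreaRect(np.float32(L[:,:2]*1000)),np.median(L,0).round(4))
for c in["top","side"]:
    P=np.load(f"{c}_gauge_handle.npy");a=P[(P[:,2]>.028)];print(c,"handle top",np.median(a,0).round(4),cv2.minAreaRect(np.float32(a[:,:2]*1000)))
    b=P[(P[:,2]<.012)&(P[:,1]>-.165)];print("blade",np.polyfit(b[:,1],b[:,0],1).round(4),b[:,1].min().round(3),b[:,1].max().round(3))
    print("all",cv2.minAreaRect(np.float32(P[:,:2]*1000)))
    S=np.load(f"{c}_spool_center.npy");S=S[S[:,2]>.084];print("spooltop",cv2.minEnclosingCircle(np.float32(S[:,:2]*1000)),np.median(S[:,2]))
E
```

```text
top 1600 ((595.3222045898438, 103.90902709960938), (100.66746520996094, 150.42681884765625), 14.515999794006348)
ledge ((595.1795043945312, 103.71014404296875), (100.49617004394531, 150.3271026611328), 14.267346382141113) [0.6015 0.0651 0.0287]
plate ((589.0206909179688, 127.90052795410156), (90.9305191040039, 99.3599624633789), 14.821722030639648) [0.5803 0.1136 0.0412]
top handle top [ 0.5535 -0.2027  0.0326] ((553.5689697265625, -204.16102600097656), (13.599435806274414, 50.66307830810547), 0.3062179386615753)
blade [-0.0055  0.5539] -0.165 -0.089
all ((553.6780395507812, -159.40914916992188), (16.267484664916992, 140.16693115234375), 0.37159374356269836)
spooltop ((589.4701538085938, 125.18606567382812), 30.25355339050293) 0.08726702803055296
side handle top [ 0.5564 -0.2104  0.0357] ((556.1382446289062, -204.99180603027344), (15.966011047363281, 61.409263610839844), 0.29052314162254333)
blade [0.0265 0.5584] -0.163 -0.087
all ((556.6328735351562, -161.86282348632812), (21.505949020385742, 149.11402893066406), 0.0461282841861248)
spooltop ((590.7890625, 121.0354232788086), 29.81381607055664) 0.08838054380124907
```

Request:
servo_tool(moves=[[[0, 0, 7.9], [0, 0, 0], 100], [[0, 0, 7.9], [0, 0, 0], 100], [[0, 0, 7.9], [0, 0, 0], 100], [[0, 0, 7.9], [0, 0, 0], 100], [[0, 0, 7.9], [0, 0, 0], 100], [[0, 0, 7.9], [0, 0, 0], 100], [[0, 0, 7.9], [0, 0, 0], 100]])

```text
time: 2.4
ee_pos: [0.1895, 0.5163, 0.2313]
tcp_rot: [-180.0, 0.0, 104.2]
wrist_force: [-0.1, -0.1, -0.3]
opening: 0.0854
grasp_force: 0.0
```

Request:
servo_tool(moves=[[[0, 0, 0], [-0.04, 0.0242, 0], 100], [[0, 0, 0], [-0.04, 0.0242, 0], 100], [[0, 0, 0], [-0.04, 0.0242, 0], 100], [[0, 0, 0], [-0.04, 0.0242, 0], 100], [[0, 0, 0], [-0.04, 0.0242, 0], 100], [[0, 0, 0], [-0.04, 0.0242, 0], 100], [[0, 0, 0], [-0.04, 0.0242, 0], 100], [[0, 0, 0], [-0.04, 0.0242, 0], 100], [[0, 0, 0], [-0.04, 0.0242, 0], 100], [[0, 0, 0], [-0.04, 0.0242, 0], 100], [[0, 0, 0], [-0.04, 0.0242, 0], 100], [[0, 0, 0], [-0.04, 0.0242, 0], 100]])

```text
time: 3.6
ee_pos: [0.5923, 0.1229, 0.2313]
tcp_rot: [180.0, -0.0, 104.5]
wrist_force: [0.8, 1.3, 0.1]
opening: 0.0855
grasp_force: 0.0
```

Request:
servo_tool(moves=[[[0, 0, 0], [0, 0, 0], 100], [[0, 0, 0], [0, 0, 0], 100]])

```text
time: 3.8
ee_pos: [0.5915, 0.1238, 0.2306]
tcp_rot: [-179.9, -0.0, 104.4]
wrist_force: [-0.7, -0.1, 0.2]
opening: 0.0853
grasp_force: 0.0
```

Request:
servo_tool(moves=[[[0, 0, 0], [-0.001, 0, 0.04], 100], [[0, 0, 0], [0, 0, 0.04], 100], [[0, 0, 0], [0, 0, 0.04], 100], [[0, 0, 0], [0, 0, 0.03], 100], [[0, 0, 0], [0, 0, 0.02], 100], [[0, 0, 0], [0, 0, 0.012], 100], [[0, 0, 0], [0, 0, 0], 100]], force=40)

```text
time: 4.5
ee_pos: [0.5901, 0.1244, 0.0482]
tcp_rot: [-179.9, -0.0, 104.6]
wrist_force: [-0.2, -0.1, 0.6]
opening: 0.0854
grasp_force: 0.0
```

Request:
servo_tool(moves=[[[0, 0, 0], [0, 0, 0], 40], [[0, 0, 0], [0, 0, 0], 40], [[0, 0, 0], [0, 0, 0], 40], [[0, 0, 0], [0, 0, 0], 40], [[0, 0, 0], [0, 0, 0], 40], [[0, 0, 0], [0, 0, 0], 40], [[0, 0, 0], [0, 0, 0], 40], [[0, 0, 0], [0, 0, 0], 40]], force=40)

```text
time: 5.3
ee_pos: [0.5922, 0.124, 0.0513]
tcp_rot: [179.8, -0.0, 104.5]
wrist_force: [-1.8, 0.6, 6.7]
opening: 0.0576
grasp_force: 42.2
```

Request:
servo_tool(moves=[[[0, 0, 0], [0, 0, -0.004], 40], [[0, 0, 0], [0, 0, -0.004], 40], [[0, 0, 0], [0, 0, -0.004], 40], [[0, 0, 0], [0, 0, 0], 40]])

```text
time: 5.7
ee_pos: [0.5917, 0.1237, 0.062]
tcp_rot: [180.0, 0.0, 104.5]
wrist_force: [0.1, -0.2, -2.2]
opening: 0.0577
grasp_force: 43.2
```

```bash
python3 - <<'E'
from h import *
for c in["top","side"]:
    p,d=camera(c)
    r=mark_of("spool_center",c);print(c,[(np.round(w(c,x["xyz"]),3).tolist(),round(x["score"],2)) for x in r[:2]])
    if c=="side": cv2.imwrite("pics/s1.png",cv2.resize(p[110:210,180:310,::-1],None,fx=5,fy=5))
o=get_obs();print(o["ee_pos"],o["wrist_force"],o["opening"],o["grasp_force"])
E
```

```text
top [([0.587, 0.121, 0.075], 0.45)]
side [([0.588, 0.131, 0.08], 0.68)]
[0.59126283 0.12360281 0.06098009] [ 0.50052069  0.14512243 -3.15445793] 0.057941676143488476 43.19158053025603
```

View pics/s1.png

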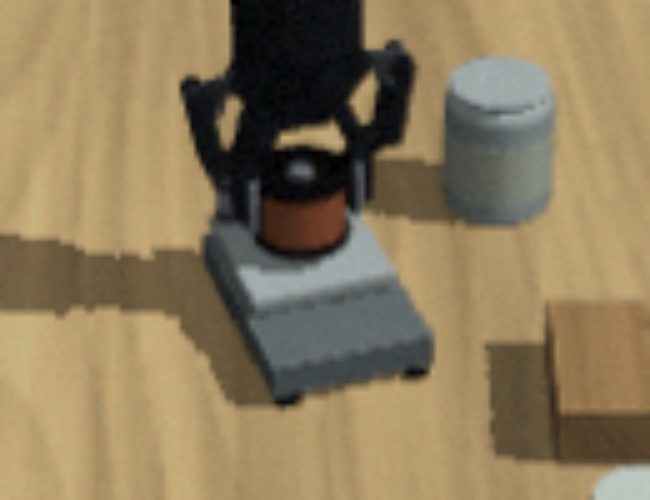

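Request:
servo_tool(moves=[[[0, 0, 0], [0, 0, -0.02], 40], [[0, 0, 0], [0, 0, -0.03], 40], [[0, 0, 0], [0, 0, -0.03], 40], [[0, 0, 0], [0, 0, -0.01], 40], [[0, 0, 0], [0.0085, -0.033, 0], 40], [[0, 0, 0], [0.0085, -0.033, 0], 40], [[0, 0, 0], [0.0085, -0.033, 0], 40], [[0, 0, 0], [0.0085, -0.033, 0], 40], [[0, 0, 0], [0.0085, -0.033, 0], 40], [[0, 0, 0], [0, 0, 0], 40]])

```text
time: 6.9
ee_pos: [0.4178, 0.1232, 0.1507]
tcp_rot: [-179.9, -0.0, 104.6]
wrist_force: [1.4, -0.5, -2.6]
opening: 0.0574
grasp_force: 44.5
```

Request:
servo_tool(moves=[[[0, 0, 0], [0, 0, 0.04], 40], [[0, 0, 0], [0, 0, 0.04], 40], [[0, 0, 0], [0, 0, 0.03], 40], [[0, 0, 0], [0, 0, 0.015], 40], [[0, 0, 0], [0, 0, 0.004], 40], [[0, 0, 0], [0, 0, 0.002], 40], [[0, 0, 0], [0, 0, 0.002], 40], [[0, 0, 0], [0, 0, 0], 40]])

```text
time: 7.7
ee_pos: [0.4216, 0.1235, 0.019]
tcp_rot: [179.9, -0.0, 104.5]
wrist_force: [0.7, 0.3, -2.6]
opening: 0.0575
grasp_force: 44.5
```

Request:
servo_tool(moves=[[[0, 0, 0], [0, 0, 0.003], 40], [[0, 0, 0], [0, 0, 0.002], 40], [[0, 0, 0], [0, 0, 0.001], 40], [[0, 0, 0], [0, 0, 0], 40]])

```text
time: 8.1
ee_pos: [0.4209, 0.1233, 0.0122]
tcp_rot: [-180.0, 0.0, 104.5]
wrist_force: [0.6, -0.7, -3.0]
opening: 0.0575
grasp_force: 44.5
```

Request:
servo_tool(moves=[[[0, 0, 0], [0, 0, 0.001], 40], [[0, 0, 0], [0, 0, 0.001], 40], [[0, 0, 0], [0, 0, 0], 40]])

```text
time: 8.4
ee_pos: [0.4209, 0.1234, 0.0101]
tcp_rot: [-180.0, -0.0, 104.5]
wrist_force: [-0.8, 0.1, -3.3]
opening: 0.0576
grasp_force: 44.5
```

Request:
servo_tool(moves=[[[0, 0, 0], [0, 0, 0.001], 40], [[0, 0, 0], [0, 0, 0], 40]])

```text
time: 8.6
ee_pos: [0.421, 0.1233, 0.0092]
tcp_rot: [-180.0, -0.0, 104.5]
wrist_force: [0.1, -0.3, -1.9]
opening: 0.0579
grasp_force: 44.5
```

Request:
servo_tool(moves=[[[0, 0, 0], [0, 0, 0.001], 40], [[0, 0, 0], [0, 0, 0], 40]])

```text
time: 8.8
ee_pos: [0.4211, 0.1234, 0.0087]
tcp_rot: [180.0, -0.0, 104.5]
wrist_force: [-2.7, -0.7, 2.6]
opening: 0.0571
grasp_force: 44.8
```

Request:
servo_tool(moves=[[[0, 0, 0], [0, 0, 0.001], 40], [[0, 0, 0], [0, 0, 0], 40]])

```text
time: 9.0
ee_pos: [0.4211, 0.1234, 0.0086]
tcp_rot: [180.0, -0.0, 104.5]
wrist_force: [-6.4, -1.8, 13.1]
opening: 0.0576
grasp_force: 45.2
```

Request:
servo_tool(moves=[[[0, 0, 0], [0, 0, -0.0015], 40], [[0, 0, 0], [0, 0, 0], 70], [[0, 0, 0], [0, 0, 0], 100], [[0, 0, 0], [0, 0, 0], 100], [[0, 0, 0], [0, 0, 0], 100], [[0, 0, 0], [0, 0, 0], 100], [[0, 0, 0], [0, 0, 0], 100]])

```text
time: 9.7
ee_pos: [0.421, 0.1233, 0.0087]
tcp_rot: [-180.0, -0.0, 104.5]
wrist_force: [0.2, -0.5, -0.6]
opening: 0.0854
grasp_force: 0.0
```

Request:
servo_tool(moves=[[[0, 0, 0], [0, 0, -0.02], 100], [[0, 0, 0], [0, 0, -0.035], 100], [[0, 0, 0], [0, 0, -0.045], 100], [[0, 0, 0], [0, 0, -0.045], 100], [[0, 0, 7.1], [0, 0, 0], 100], [[0, 0, 7.1], [0, 0, 0], 100], [[0, 0, 0], [0, 0, 0], 100]])

```text
time: 10.4
ee_pos: [0.4211, 0.1234, 0.154]
tcp_rot: [180.0, -0.0, 90.2]
wrist_force: [-0.2, -0.2, -0.6]
opening: 0.0855
grasp_force: 0.0
```

```bash
python3 - <<'E'
from h import *
for c in["top","side"]:
    p,d=camera(c)
    for n in["spool_center","gauge_handle"]:
        r=mark_of(n,c);print(c,n,[(np.round(w(c,x["xyz"]),3).tolist(),round(x["score"],2)) for x in r[:2]])
    if c=="side": cv2.imwrite("pics/s2.png",cv2.resize(p[90:270,100:310,::-1],None,fx=3,fy=3))
o=get_obs();print(o["ee_pos"],o["tcp_rot"],o["q"])
E
```

```text
top spool_center [([0.417, 0.123, 0.024], 0.61)]
top gauge_handle [([0.558, -0.204, 0.016], 0.76)]
side spool_center [([0.417, 0.128, 0.025], 0.6)]
side gauge_handle [([0.554, -0.203, 0.019], 0.6)]
[0.42089444 0.12331447 0.15352827] [-1.79973333e+02  6.89758013e-03  9.04391108e+01] [ 1.63291984e+01 -1.11380499e+01 -1.39460571e+01  8.72195295e+01
  6.67268297e-04  1.05890089e+02]
```

View pics/s2.png

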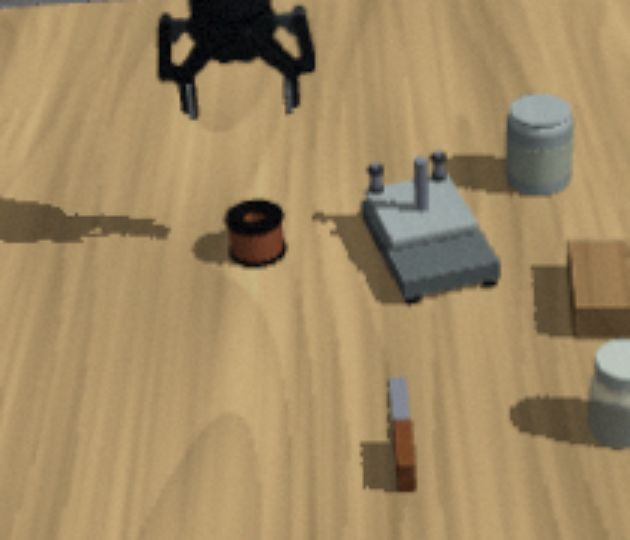

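Request:
servo_tool(moves=[[[0, 0, 0], [-0.041, 0.017, 0], 80], [[0, 0, 0], [-0.041, 0.017, 0], 60], [[0, 0, 0], [-0.041, 0.017, 0], 41], [[0, 0, 0], [-0.041, 0.017, 0], 41], [[0, 0, 0], [-0.041, 0.017, 0], 41], [[0, 0, 0], [-0.041, 0.017, 0], 41], [[0, 0, 0], [-0.041, 0.017, 0], 41], [[0, 0, 0], [-0.041, 0.017, 0], 41], [[0, 0, 0], [0, 0, 0.04], 41], [[0, 0, 0], [0, 0, 0.04], 41], [[0, 0, 0], [0, 0, 0.01], 41], [[0, 0, 0], [0, 0, 0], 41]])

```text
time: 11.9
ee_pos: [0.5579, -0.2033, 0.0624]
tcp_rot: [-179.8, -0.1, 90.4]
wrist_force: [0.6, 0.5, 0.3]
opening: 0.035
grasp_force: 0.0
```

```bash
python3 - <<'E'
from h import *
for c in["top","side"]:
    p,d=camera(c)
    if c=="side":cv2.imwrite("pics/s3.png",cv2.resize(p[150:270,190:290,::-1],None,fx=5,fy=5))
o=get_obs();print(o["ee_pos"],o["tcp_rot"],o["opening"])
k=calibration("side")
for q in [o["ee_pos"],[0.5555,-0.204,0.034]]:
    u=cv2.projectPoints(np.float64([q]),cv2.Rodrigues(np.array(k["R"]))[0],np.array(k["t"]),np.array(k["camera_matrix"]),np.array(k["dist"]))[0].ravel();print((u-[190,150])*5)
E
```

```text
[ 0.55966991 -0.2037974   0.06567999] [1.79899161e+02 3.89025154e-02 9.03902930e+01] 0.03493232446346683
[226.49038623 386.34269551]
[220.25630886 433.56005684]
```

View pics/s3.png

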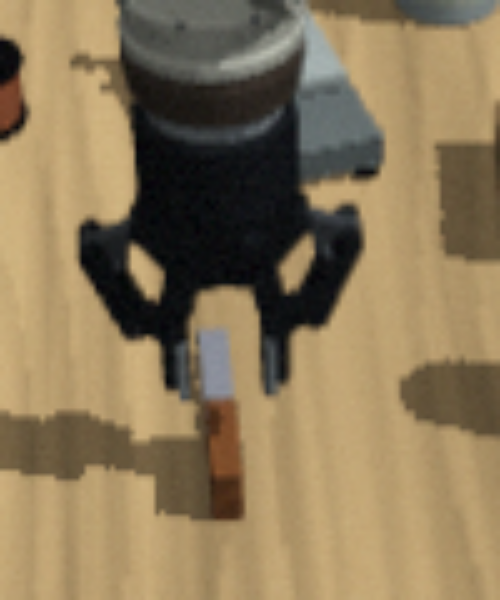

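Request:
servo_tool(moves=[[[0, 0, 0], [0, -0.002, 0.02], 41], [[0, 0, 0], [0, 0, 0.02], 41], [[0, 0, 0], [0, 0, 0.01], 41], [[0, 0, 0], [0, 0, 0], 41]])

```text
time: 12.4
ee_pos: [0.557, -0.2036, 0.0141]
tcp_rot: [-180.0, -0.0, 90.4]
wrist_force: [-0.6, 0.4, -0.1]
opening: 0.035
grasp_force: 0.0
```

Request:
servo_tool(moves=[[[0, 0, 0], [0, 0, 0.001], 30], [[0, 0, 0], [0, 0, 0], 20], [[0, 0, 0], [0, 0, 0], 5], [[0, 0, 0], [0, 0, 0], 5], [[0, 0, 0], [0, 0, 0], 5], [[0, 0, 0], [0, 0, 0], 5], [[0, 0, 0], [0, 0, 0], 5]], force=40)

```text
time: 13.1
ee_pos: [0.5578, -0.2041, 0.0143]
tcp_rot: [179.9, 0.0, 90.3]
wrist_force: [-1.2, -0.2, 6.4]
opening: 0.0151
grasp_force: 40.2
```

Request:
servo_tool(moves=[[[0, 0, 0], [0, 0, -0.01], 5], [[0, 0, 0], [0, 0, -0.02], 5], [[0, 0, 0], [0, 0, -0.02], 5], [[0, 0, 0], [0, 0, -0.01], 5], [[0, 0, -7.1], [0, 0, 0], 5], [[0, 0, -7.1], [0, 0, 0], 5], [[0, 0, 0], [0.0302, 0.0283, 0], 5], [[0, 0, 0], [0.0302, 0.0283, 0], 5], [[0, 0, 0], [0.0302, 0.0283, 0], 5], [[0, 0, 0], [0.0302, 0.0283, 0], 5], [[0, 0, 0], [0, 0, 0], 5], [[0, 0, 0], [0, 0, 0], 5]], force=60)

```text
time: 14.3
ee_pos: [0.6362, -0.0576, 0.0724]
tcp_rot: [-179.9, -0.0, 104.7]
wrist_force: [-0.1, -0.5, -1.0]
opening: 0.015
grasp_force: 59.0
```

```bash
python3 - <<'E'
from h import *
for c in["top","side"]:
    p,d=camera(c)
    for n in["gauge_tip","gauge_handle","mouth"]:
        r=mark_of(n,c);print(c,n,[(np.round(w(c,x["xyz"]),3).tolist(),round(x["score"],2)) for x in r[:2]])
    r=cut_out("gauge_tip",c)
    if r:
        P=cloud(c,d,r[0]["mask"]);print(c,r[0]["score"],len(P),np.percentile(P,[2,50,98],axis=0).round(3).tolist());np.save(f"g_{c}.npy",P)
    cv2.imwrite(f"pics/{c}4.png",cv2.resize(p[130:230,190:320,::-1] if c=="side" else p[150:240,140:270,::-1],None,fx=5,fy=5))
o=get_obs();print(o["ee_pos"],o["tcp_rot"],o["opening"],o["wrist_force"])
E
```

```text
top gauge_tip []
top gauge_handle []
top mouth [([0.602, 0.079, 0.028], 0.71), ([0.725, 0.232, -0.005], 0.29)]
side gauge_tip [([0.606, 0.055, 0.059], 0.44)]
side gauge_handle [([0.637, -0.06, 0.078], 0.49)]
side mouth [([0.6, 0.082, 0.032], 0.92)]
side 0.51 123 [[0.631, -0.09, 0.029], [0.64, -0.083, 0.088], [0.648, -0.008, 0.097]]
[ 0.63609057 -0.0589069   0.07289236] [1.79995963e+02 2.81568322e-03 1.04507665e+02] 0.014767347397061144 [-0.2956491  -0.08201687 -1.87871485]
```

View pics/side4.png

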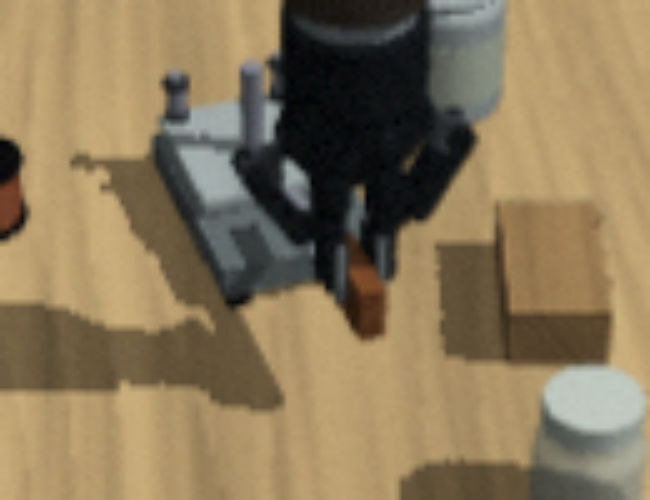

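View pics/top4.png

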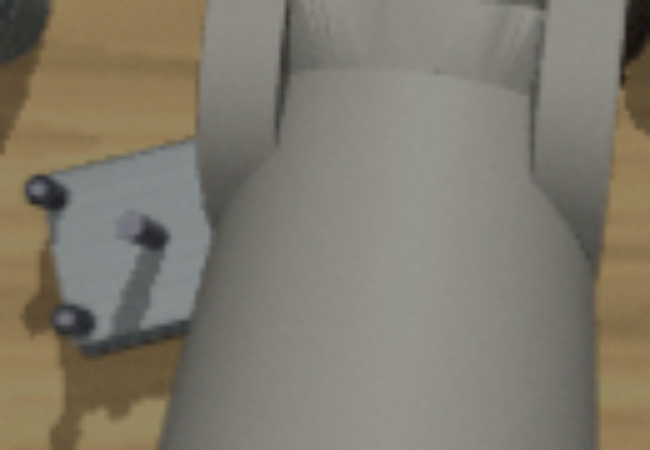

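Request:
servo_tool(moves=[[[0, 0, 0], [0, 0, 0.012], 5], [[0, 0, 0], [0, 0, 0.008], 5], [[0, 0, 0], [0, 0, 0.004], 5], [[0, 0, 0], [0, 0, 0.002], 5], [[0, 0, 0], [0, 0, 0], 5], [[0, 0, 0], [0, 0, 0], 5]])

```text
time: 15.4
ee_pos: [0.6364, -0.0585, 0.047]
tcp_rot: [180.0, 0.0, 104.5]
wrist_force: [1.1, 1.0, -0.9]
opening: 0.0149
grasp_force: 59.0
```

Request:
servo_tool(moves=[[[0, 0, 0], [0, 0, 0.001], 5], [[0, 0, 0], [0, 0, 0], 5], [[0, 0, 0], [0, 0, 0], 5]])

```text
time: 15.7
ee_pos: [0.6363, -0.0585, 0.0459]
tcp_rot: [180.0, 0.0, 104.5]
wrist_force: [0.4, 0.5, -0.8]
opening: 0.0146
grasp_force: 59.0
```

Request:
servo_tool(moves=[[[0, 0, 0], [0, 0, 0.001], 5], [[0, 0, 0], [0, 0, 0], 5], [[0, 0, 0], [0, 0, 0], 5]])

```text
time: 16.0
ee_pos: [0.6362, -0.0585, 0.0447]
tcp_rot: [-180.0, -0.0, 104.5]
wrist_force: [-1.0, 0.5, -1.3]
opening: 0.0148
grasp_force: 59.0
```

Request:
servo_tool(moves=[[[0, 0, 0], [0, 0, 0.0005], 5], [[0, 0, 0], [0, 0, 0], 5], [[0, 0, 0], [0, 0, 0], 5]])

```text
time: 16.3
ee_pos: [0.6363, -0.0585, 0.0443]
tcp_rot: [180.0, 0.0, 104.5]
wrist_force: [-0.1, -0.8, -1.5]
opening: 0.0146
grasp_force: 59.0
```

Request:
servo_tool(moves=[[[0, 0, 0], [0, 0, 0.001], 5], [[0, 0, 0], [0, 0, 0], 5], [[0, 0, 0], [0, 0, 0], 5]])

```text
time: 16.6
ee_pos: [0.6364, -0.0586, 0.0436]
tcp_rot: [180.0, 0.0, 104.5]
wrist_force: [-0.0, -0.5, 2.5]
opening: 0.0146
grasp_force: 59.5
```

Request:
servo_tool(moves=[[[0, 0, 0], [0, 0, 0.0005], 5], [[0, 0, 0], [0, 0, 0], 5], [[0, 0, 0], [0, 0, 0], 5]])

```text
time: 16.9
ee_pos: [0.6364, -0.0587, 0.0431]
tcp_rot: [180.0, 0.0, 104.5]
wrist_force: [0.8, -3.4, 4.3]
opening: 0.0145
grasp_force: 59.8
```

Request:
servo_tool(moves=[[[0, 0, 0], [0, 0, 0.0005], 5], [[0, 0, 0], [0, 0, 0], 5], [[0, 0, 0], [0, 0, 0], 5]])

```text
time: 17.2
ee_pos: [0.6364, -0.0586, 0.0425]
tcp_rot: [180.0, 0.0, 104.5]
wrist_force: [-0.2, -4.0, 5.8]
opening: 0.0147
grasp_force: 59.9
```

Request:
servo_tool(moves=[[[0, 0, 0], [0, 0, -0.001], 5], [[0, 0, 0], [0, 0, 0], 5], [[0, 0, 0], [0, 0, 0], 5]])

```text
time: 17.5
ee_pos: [0.6361, -0.0583, 0.043]
tcp_rot: [-180.0, -0.0, 104.6]
wrist_force: [0.7, -1.2, 2.5]
opening: 0.0147
grasp_force: 59.5
```

Request:
servo_tool(moves=[[[0, 0, 0], [0.005, 0, 0], 5], [[0, 0, 0], [0.005, 0, 0], 5], [[0, 0, 0], [0.005, 0, 0], 5], [[0, 0, 0], [0.005, 0, 0], 5], [[0, 0, 0], [0, 0, 0], 5], [[0, 0, 0], [0, 0, 0], 5]])

```text
time: 18.1
ee_pos: [0.631, -0.0384, 0.0432]
tcp_rot: [-180.0, -0.1, 104.6]
wrist_force: [-0.6, 1.9, 2.4]
opening: 0.0149
grasp_force: 59.5
```

Request:
servo_tool(moves=[[[0, 0, 0], [0.002, 0, 0], 5], [[0, 0, 0], [0.002, 0, 0], 5], [[0, 0, 0], [0.002, 0, 0], 5], [[0, 0, 0], [0.002, 0, 0], 5], [[0, 0, 0], [0.002, 0, 0], 5], [[0, 0, 0], [0, 0, 0], 5]])

```text
time: 18.7
ee_pos: [0.6287, -0.0292, 0.0434]
tcp_rot: [180.0, -0.0, 104.6]
wrist_force: [1.1, -1.0, 3.8]
opening: 0.0149
grasp_force: 59.7
```

Request:
servo_tool(moves=[[[0, 0, 0], [0.002, 0, -0.0003], 5], [[0, 0, 0], [0.002, 0, 0], 5], [[0, 0, 0], [0.002, 0, 0], 5], [[0, 0, 0], [0.002, 0, 0], 5], [[0, 0, 0], [0.002, 0, 0], 5], [[0, 0, 0], [0, 0, 0], 5]])

```text
time: 19.3
ee_pos: [0.6261, -0.0194, 0.0436]
tcp_rot: [180.0, -0.0, 104.6]
wrist_force: [0.3, -0.4, 3.2]
opening: 0.0149
grasp_force: 59.7
```

Request:
servo_tool(moves=[[[0, 0, 0], [0.001, 0, 0], 5], [[0, 0, 0], [0.001, 0, 0], 5], [[0, 0, 0], [0.001, 0, 0], 5], [[0, 0, 0], [0.001, 0, 0], 5], [[0, 0, 0], [0, 0, 0], 5]])

```text
time: 19.8
ee_pos: [0.6252, -0.0158, 0.0437]
tcp_rot: [180.0, -0.0, 104.5]
wrist_force: [0.7, -2.2, 4.3]
opening: 0.0145
grasp_force: 59.8
```

Request:
servo_tool(moves=[[[0, 0, 0], [0.001, 0, 0], 5], [[0, 0, 0], [0.001, 0, 0], 5], [[0, 0, 0], [0.001, 0, 0], 5], [[0, 0, 0], [0.001, 0, 0], 5], [[0, 0, 0], [0, 0, 0], 5]])

```text
time: 20.3
ee_pos: [0.6242, -0.0119, 0.0437]
tcp_rot: [180.0, 0.0, 104.5]
wrist_force: [1.5, -1.9, 5.3]
opening: 0.0146
grasp_force: 59.8
```

Request:
servo_tool(moves=[[[0, 0, 0], [0.001, 0, -0.0004], 5], [[0, 0, 0], [0.001, 0, 0], 5], [[0, 0, 0], [0.001, 0, 0], 5], [[0, 0, 0], [0, 0, 0], 5], [[0, 0, 0], [0, 0, 0], 5]])

```text
time: 20.8
ee_pos: [0.6233, -0.0089, 0.0438]
tcp_rot: [-180.0, -0.0, 104.6]
wrist_force: [1.1, -0.5, 3.5]
opening: 0.0148
grasp_force: 59.6
```

Request:
servo_tool(moves=[[[0, 0, 0], [0.001, 0, 0], 5], [[0, 0, 0], [0.001, 0, 0], 5], [[0, 0, 0], [0.001, 0, 0], 5], [[0, 0, 0], [0, 0, 0], 5], [[0, 0, 0], [0, 0, 0], 5]])

```text
time: 21.3
ee_pos: [0.6226, -0.0061, 0.0439]
tcp_rot: [-180.0, -0.0, 104.5]
wrist_force: [0.7, -1.0, 2.7]
opening: 0.0145
grasp_force: 59.6
```

Request:
servo_tool(moves=[[[0, 0, 0], [0.001, 0, 0], 5], [[0, 0, 0], [0.001, 0, 0], 5], [[0, 0, 0], [0.001, 0, 0], 5], [[0, 0, 0], [0, 0, 0], 5], [[0, 0, 0], [0, 0, 0], 5]])

```text
time: 21.8
ee_pos: [0.6219, -0.0032, 0.0439]
tcp_rot: [-180.0, -0.0, 104.6]
wrist_force: [0.4, -0.2, 1.7]
opening: 0.0147
grasp_force: 59.6
```

Request:
servo_tool(moves=[[[0, 0, 0], [0.001, 0, 0], 5], [[0, 0, 0], [0.001, 0, 0], 5], [[0, 0, 0], [0.001, 0, 0], 5], [[0, 0, 0], [0, 0, 0], 5], [[0, 0, 0], [0, 0, 0], 5]])

```text
time: 22.3
ee_pos: [0.6211, -0.0003, 0.044]
tcp_rot: [180.0, -0.0, 104.6]
wrist_force: [-0.4, -1.6, 3.1]
opening: 0.0149
grasp_force: 59.6
```

Request:
servo_tool(moves=[[[0, 0, 0], [0.001, 0, 0], 5], [[0, 0, 0], [0.001, 0, 0], 5], [[0, 0, 0], [0, 0, 0], 5], [[0, 0, 0], [0, 0, 0], 5]])

```text
time: 22.7
ee_pos: [0.6206, 0.0016, 0.044]
tcp_rot: [180.0, -0.0, 104.5]
wrist_force: [0.5, -1.4, 2.9]
opening: 0.0145
grasp_force: 59.6
```

Request:
servo_tool(moves=[[[0, 0, 0], [0.001, 0, 0], 5], [[0, 0, 0], [0.001, 0, 0], 5], [[0, 0, 0], [0, 0, 0], 5], [[0, 0, 0], [0, 0, 0], 5]])

```text
time: 23.1
ee_pos: [0.6202, 0.0035, 0.044]
tcp_rot: [180.0, -0.0, 104.5]
wrist_force: [0.5, -1.6, 3.5]
opening: 0.0147
grasp_force: 59.6
```

Request:
servo_tool(moves=[[[0, 0, 0], [0.001, 0, -0.0002], 5], [[0, 0, 0], [0.001, 0, 0], 5], [[0, 0, 0], [0.001, 0, 0], 5], [[0, 0, 0], [0, 0, 0], 5], [[0, 0, 0], [0, 0, 0], 5]])

```text
time: 23.6
ee_pos: [0.6193, 0.0066, 0.0441]
tcp_rot: [-180.0, -0.0, 104.6]
wrist_force: [0.3, 0.3, 1.8]
opening: 0.0146
grasp_force: 59.6
```

Request:
servo_tool(moves=[[[0, 0, 0], [0.001, 0, 0], 5], [[0, 0, 0], [0.001, 0, 0], 5], [[0, 0, 0], [0, 0, 0], 5], [[0, 0, 0], [0, 0, 0], 5]])

```text
time: 24.0
ee_pos: [0.6188, 0.0084, 0.0441]
tcp_rot: [-180.0, -0.0, 104.5]
wrist_force: [0.1, -0.7, 1.8]
opening: 0.0148
grasp_force: 59.5
```

Request:
servo_tool(moves=[[[0, 0, 0], [0.001, 0, 0], 5], [[0, 0, 0], [0.001, 0, 0], 5], [[0, 0, 0], [0, 0, 0], 5], [[0, 0, 0], [0, 0, 0], 5]])

```text
time: 24.4
ee_pos: [0.6183, 0.0104, 0.0442]
tcp_rot: [-180.0, -0.0, 104.5]
wrist_force: [0.6, -0.0, 1.5]
opening: 0.0149
grasp_force: 59.5
```

Request:
servo_tool(moves=[[[0, 0, 0], [0.001, 0, 0], 5], [[0, 0, 0], [0.001, 0, 0], 5], [[0, 0, 0], [0, 0, 0], 5], [[0, 0, 0], [0, 0, 0], 5]])

```text
time: 24.8
ee_pos: [0.6179, 0.0123, 0.0442]
tcp_rot: [-180.0, -0.0, 104.6]
wrist_force: [-0.5, -0.4, 1.8]
opening: 0.0148
grasp_force: 59.5
```

Request:
servo_tool(moves=[[[0, 0, 0], [0.001, 0, 0], 5], [[0, 0, 0], [0.001, 0, 0], 5], [[0, 0, 0], [0, 0, 0], 5], [[0, 0, 0], [0, 0, 0], 5]])

```text
time: 25.2
ee_pos: [0.6174, 0.0142, 0.0442]
tcp_rot: [180.0, -0.0, 104.5]
wrist_force: [0.2, -0.1, 2.0]
opening: 0.0144
grasp_force: 59.5
```

```bash
python3 - <<'E'
from h import *
F=[]
for i in range(10):
    p,d=camera("side");F.append(get_obs()["wrist_force"])
F=np.array(F);u=np.array([-.25,.968,0]);print(F.mean(0),"drag",-(F@u).mean(),(F@u).std())
cv2.imwrite("pics/s5.png",cv2.resize(p[130:220,200:300,::-1],None,fx=6,fy=6,interpolation=2))
for n in["gauge_handle","mouth"]:
    r=mark_of(n,"side");print(n,[(np.round(w("side",x["xyz"]),3).tolist(),round(x["score"],2)) for x in r[:2]])
o=get_obs();print(o["ee_pos"])
E
```

```text
[ 0.40180008 -0.39752404  1.85609361] drag 0.48525329026436925 0.47754401666536883
gauge_handle [([0.618, 0.014, 0.05], 0.69)]
mouth [([0.603, 0.084, 0.033], 0.86)]
[0.617383   0.01417555 0.04418442]
```

View pics/s5.png

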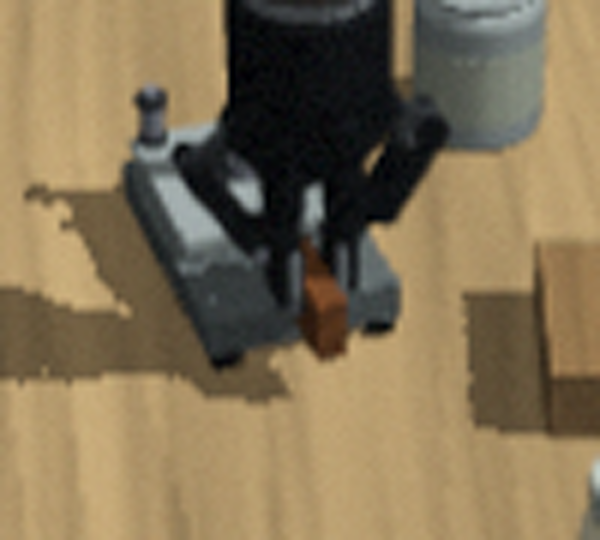

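The gauge lies flat on the ledge, with the handle at crop (325,305). Drag is still about 0.5 N, so I'll continue.

Request:
servo_tool(moves=[[[0, 0, 0], [0.001, 0, 0], 5], [[0, 0, 0], [0.001, 0, 0], 5], [[0, 0, 0], [0, 0, 0], 5], [[0, 0, 0], [0, 0, 0], 5]])

```text
time: 26.2
ee_pos: [0.6169, 0.016, 0.0442]
tcp_rot: [180.0, 0.0, 104.5]
wrist_force: [0.6, -2.4, 3.1]
opening: 0.0144
grasp_force: 59.5
```

Request:
servo_tool(moves=[[[0, 0, 0], [0.001, 0, 0], 5], [[0, 0, 0], [0.001, 0, 0], 5], [[0, 0, 0], [0, 0, 0], 5], [[0, 0, 0], [0, 0, 0], 5]])

```text
time: 26.6
ee_pos: [0.6164, 0.018, 0.0443]
tcp_rot: [180.0, 0.0, 104.5]
wrist_force: [1.1, -2.6, 2.2]
opening: 0.0146
grasp_force: 59.6
```

Request:
servo_tool(moves=[[[0, 0, 0], [0.001, 0, 0], 5], [[0, 0, 0], [0.001, 0, 0], 5], [[0, 0, 0], [0, 0, 0], 5], [[0, 0, 0], [0, 0, 0], 5]])

```text
time: 27.0
ee_pos: [0.616, 0.0199, 0.0443]
tcp_rot: [180.0, 0.0, 104.5]
wrist_force: [1.3, -4.1, 3.2]
opening: 0.0145
grasp_force: 59.6
```

Request:
servo_tool(moves=[[[0, 0, 0], [0.001, 0, 0], 5], [[0, 0, 0], [0, 0, 0], 5], [[0, 0, 0], [0, 0, 0], 5], [[0, 0, 0], [0, 0, 0], 5]])

```text
time: 27.4
ee_pos: [0.6157, 0.0208, 0.0443]
tcp_rot: [180.0, 0.0, 104.5]
wrist_force: [0.6, -4.8, 4.1]
opening: 0.0146
grasp_force: 59.7
```

```bash
python3 - <<'E'
from h import *
F=[]
for i in range(16):
    p,d=camera("side");F.append(get_obs()["wrist_force"])
F=np.array(F);u=np.array([-.25,.968,0]);print(F.mean(0),"drag",-(F[:8]@u).mean(),-(F[8:]@u).mean())
o=get_obs();print(o["ee_pos"],o["grasp_force"],o["time"])
for n in["gauge_handle","spool_center"]:
    r=mark_of(n,"side");print(n,[(np.round(w("side",x["xyz"]),3).tolist(),round(x["score"],2)) for x in r[:2]])
E
```

```text
[ 1.23549043 -4.83203887  4.48186951] drag 4.863566268657244 5.109006206827978
[0.61571247 0.02078533 0.04428442] 59.70282554626465 28.2
gauge_handle [([0.614, 0.023, 0.05], 0.54)]
spool_center [([0.421, 0.127, 0.024], 0.56), ([0.591, 0.124, 0.0], 0.25)]
```

```bash
python3 -c "
from workcell import *
print(job_done())"
```

```text
the job is handed in; nothing more can be done
None
```

The job is handed in. The spool stands upright on the bench, clear of the stand. The gauge is still gripped in the gap at an estimated 57 mm depth, with a steady drag of about 5 N, but I did not measure the plate's lift directly.

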